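Wind a bottle-conveyor chain tensioner onto its setting block and hold it

ROBOT

A 7-joint arm with a two-finger parallel gripper is mounted at the origin on the work surface. World frame = base frame: x ahead of the robot, y to its left, z up, the work surface at z = 0. Lengths are in m, angles in rad, forces in N, time in s.
With the tool pointing down it reaches from about 0.4 to 0.85 m from the base axis. Payload 10.4 kg.
Tool frame: the origin (TCP) lies on the centre line of the jaws, within the pads' length; the fingertips stand 11 mm ahead of it and the grasp point (between the pads) lies 8 mm behind it (tip_reach is the distance from the TCP to the fingertips, in m); z points along the fingers, y is the line along which they close (so a half turn about z gives the same grasp; the last joint's range is limited). The gripper opens to 85 mm and grips with 20 to 120 N. Pads are 22 mm wide; open, the fingers measure 114 mm over their backs; the gripper's body (76 mm by 85 mm) begins 54 mm behind the grasp point. The pads swing forward as they close: fully open they stand 13 mm farther back than shut.
Start: joints at [-1.19, 0.332, -0.065, 1.46, 0.022, 1.35, -0.088], TCP at [0.246, 0.575, 0.242] pointing down, gripper open.
Joint ranges: [-2.6, 2.6], [-0.5, 2.12], [-1.47, 1.34], [0.16, 2.42], [-1.27, 4.41], [0.06, 2.06], [-2.6, 2.6]. Speed limits (rad/s): [2.22, 2.22, 2.79, 2.79, 3.14, 3.14, 3.14].

INTERFACE

Orientations are given as a unit quaternion [x, y, z, w].
In Python, from workcell import get_obs, camera, hand_in, tip_reach gives the robot as it stands. The module is installed in compiled form; this text tells all that it offers.
- The arm moves only by the tool move_arm, never from a script. Its argument "plan" is a list of rows, each an object with "delta_pos": the shift along the tool's x, y, z in parts of the range, where 1.0 means 75 cm, a list of three; "turn": the turn, a rotation vector about the tool's x, y, z in normalised numbers (1 is 4 rad), a list of three; "fingers": the closure, from 0 (fully open) to 1 (shut). A call has 1 to 12 rows; each row is the pose to reach, as a shift and turn from the pose commanded when the call began, along the tool's axes at that moment; what a row does not reach only later rows make up. A row lasts 1/8 s, in which the tool goes at most 62.5 mm and 10.7 degrees, less where a joint would pass 70% of its speed; a pose out of reach is approached as far as the arm can. A call with a gripper value outside its range is refused whole. The fingers move at their own pace and stop on an object; "force" is the grip in N (left out, the last holds). Time passes only in rows, so rows that repeat a pose let the fingers close. It gives the time, the measured TCP pose, the force, the opening and the grip force at its end, in the units of the state.
- get_obs(): the state, without advancing time (a new reading comes with each control period).
- camera(name): name is "scene" or "top" or "wrist"; returns a dict with "color" (480x640x3 uint8, red, green, blue), "range_z" (480x640 float32, m along the optical axis (not along the pixel's ray), 0 where there is no reading), "fx", "fy", "cx", "cy" (pixels), "R" (3x3) and "t" (3): a world point X has camera coordinates R X + t; the wrist camera has in their place "tool_from_camera" (4x4, takes a point from camera to tool coordinates, whose origin is the TCP and whose axes are the flange's). Camera axes: x right, y down, z forward; pixel columns grow to the right and rows downward; lengths in m; the calibration is good to about 2 mm. A picture is of the moment at which its call begins: read the wrist's pose just before it.
- hand_in(): hands the job in; it is judged then, once.
The state is a dict: "clock": time; "joint_pos": joint angles; "joint_velocities": joint speeds; "tau": joint torques, N m; "position": TCP position; "ee_rot": TCP orientation; "ft_force": force on the tool from outside, world axes, zero at the start; "torque": the same for the moment, N m; "grip_width": opening from 0.0 (shut) to 1.0 (fully open); "grasp_force": force on a finger pad.
Only numpy, scipy, OpenCV 4.12 (cv2) and the standard library are available. Lean on these libraries where they do the work, as an engineer would, in place of code of your own. Each camera call takes 0.05 s, during which the arm holds its last target. There are 200 camera calls.

TASK

Set the loose steel setting block flat and square, fully home, in the pocket of the chain-tensioner plate and let go of it. Then swing the tensioner's sprung arm round by its post until it stops firmly against the block, and finish still holding it there: do not let go, the arm springs back. Leave the other things on the bench where they are.

Things in the scene. Friction and masses are not known exactly. Their poses are not given: they have to be found in the camera images.
- tensioner_plate: Grey base plate of the chain tensioner, 240 (x) x 230 (y) x 10 mm, bolted to the bench. Origin: centre of its underside; z up. On it, in its own frame: the arm's pivot at x +40, y -75 mm, and the pocket centred at x +63, y +15 mm, on the far (+x) side of the arm.
- pocket_floor (a point): Centre of the pocket's floor (the plate's top, 10 mm above the bench); axes as the plate's. The pocket is 34 (x) by 54 (y) mm, 2 mm clear of the block on every side, with bevelled mouth. Walls rise 12 mm above the floor, but 36 mm on the +x side (back wall, 10 mm thick). The block's 50 mm length goes along y, either way round.
- setting_block: Setting block: plain steel block 30 (x) x 50 (y) x 44 (z) mm with a small dark dot on top, about 0.45 kg, standing on the bench at the left. Origin: centre of its underside, z up. Grip it over its 50 mm length (along its y), near the top, so that the fingers stay above the pocket's low walls.
- tension_arm (a joint): Angle of the sprung arm about its upright pivot, growing clockwise from above. 0: at rest, pointing 60 degrees to the -x side of the plate's +y. With the block seated it stops along the plate's +y on the block's -x face, at about 1.05 to 1.07; without it, at 1.4. The spring pushes back to 0: 2.4 N at the post at rest, rising to 6.7 N at the block.
- pivot (a point): Point on the pivot axis at the arm bar's mid height (39 mm above the bench); axes as the plate's. The pivot's hub is 40 mm across and its top is about 60 mm above the bench, spring included. The arm bar is steel, 16 mm wide, from 32 to 46 mm above the bench, and passes over the pocket's low wall.
- end_post (a point): Point on the axis of the upright round steel post at the arm's free end, 80 mm above the bench, 150 mm from the pivot. The post is 16 mm in diameter, bare from 52 mm (a 36 mm disc round its foot) to its top at 100 mm above the bench. It can be pinched from above or pushed; the frame turns with the arm.
- bearing: Bystander: steel ball-bearing ring 38 mm across, 12 mm high, lying on the near right corner of the base plate, clear of the arm's swing.
- cork: Bystander: natural cork, 24 mm across, 45 mm tall, standing on the bench near the setting block. Origin: centre of its underside.
- steel_bar: Bystander: low flat steel bar 20 x 80 x 16 mm lying on the bench near the setting block; not the setting block. Origin: centre of its underside.
- screwdriver: Bystander: screwdriver lying on the far left of the bench.
- grease_can: Bystander: plain metal can 66 mm across, 90 mm tall, standing to the right of the base plate. Origin: centre of its underside.
- wrench: Bystander: open-ended wrench lying at the right of the bench.
Mind the look-alikes: they are no part of the job. Leave any blue look-alike of the setting_block alone.

How it is judged:
By the outcome, as a careful person would: the job done as asked, in the order asked, and still so for the second after the job is handed in, while the arm keeps its last pose, push and grip.
It also fails if it takes over 58 s, if anything falls off the work surface, if the arm or the gripper's body presses on something with over 40 N, if the wrist force passes 120 N, or if a joint passes its speed limit or range.

## Working session

There is one attempt and no reset: what is moved stays moved. The work goes in short steps, Python scripts to look and compute and a tool call to move; the robot and the scene stay as the last step left them, time stands still between calls to the robot, and variables do not carry over. Pictures are saved under pics/ and viewed, at most 14 in all, crops included, and the job is handed in when it is done.

Besides the shell and the picture viewer there is one more tool, called after "Emit:" as name([rows], argument=value, ...), one row to a line, values as JSON. move_arm: Moves the arm, as the interface text tells. Its arguments: {"type":"object","properties":{"plan":{"type":"array","items":{"type":"object","properties":{"delta_pos":{"type":"array","items":{"type":"number"}},"turn":{"type":"array","items":{"type":"number"}},"fingers":{"type":"number"}}}},"force":{"type":"number"}},"required":["plan"]}

```bash
mkdir -p pics
cat > h.py <<'E'
import numpy as np, cv2, pickle
from workcell import *
from scipy.spatial.transform import Rotation as Ro
def ray(c,u,v,z):
    d=c["R"].T@np.array([(u-c["cx"])/c["fx"],(v-c["cy"])/c["fy"],1]); o=-c["R"].T@c["t"]
    return o+d*(z-o[2])/d[2]
def cloud(c):
    v,u=np.mgrid[:480,:640]; z=c["range_z"]
    P=np.stack([(u-c["cx"])/c["fx"]*z,(v-c["cy"])/c["fy"]*z,z],-1)
    return (P-c["t"])@c["R"]
def proj(c,X):
    p=c["R"]@np.array(X)+c["t"]; return p[0]/p[2]*c["fx"]+c["cx"],p[1]/p[2]*c["fy"]+c["cy"]
def save(n,im): cv2.imwrite(f"pics/{n}.png",np.ascontiguousarray(im[...,::-1]))
E
python3 - <<'E'
from h import *
o=get_obs(); print({k:np.round(v,3) for k,v in o.items()}, tip_reach)
for n in("top","scene"):
    c=camera(n); pickle.dump(c,open(n+".pkl","wb")); save(n,c["color"])
    print(n,-c["R"].T@c["t"],c["fx"])
E
```

```text
{'clock': np.float64(0.0), 'joint_pos': array([-1.19 ,  0.333, -0.065,  1.461,  0.022,  1.35 , -0.089]), 'joint_velocities': array([ 0.001, -0.   , -0.   ,  0.   , -0.001,  0.001, -0.001]), 'tau': array([-1.0000e-03, -6.2545e+01,  4.9000e-02, -3.9161e+01,  1.6000e-02,
        1.0000e-02,  0.0000e+00]), 'position': array([0.245, 0.574, 0.241]), 'ee_rot': array([ 0.201,  0.98 , -0.001, -0.   ]), 'ft_force': array([ 0.508,  0.177, -1.22 ]), 'torque': array([0.011, 0.033, 0.001]), 'grasp_force': np.float64(0.0), 'grip_width': np.float64(1.002)} 0.011
top [ 0.35299352 -0.03666291  1.18202444] 528.87108121636
scene [1.09359344 0.82501639 0.69892426] 470.4935497964786
```

View pics/top.png

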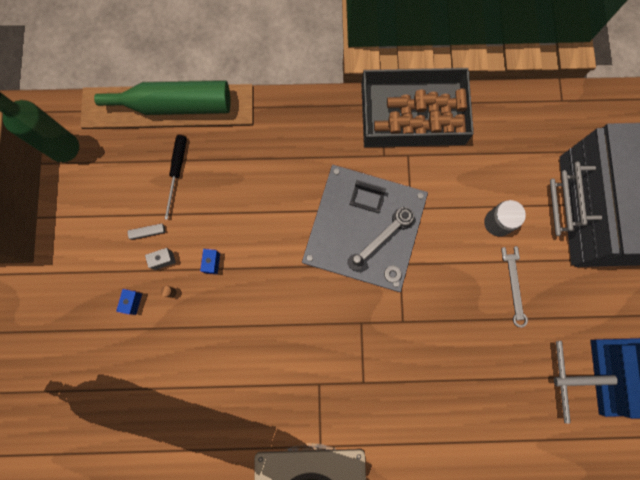

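View pics/scene.png

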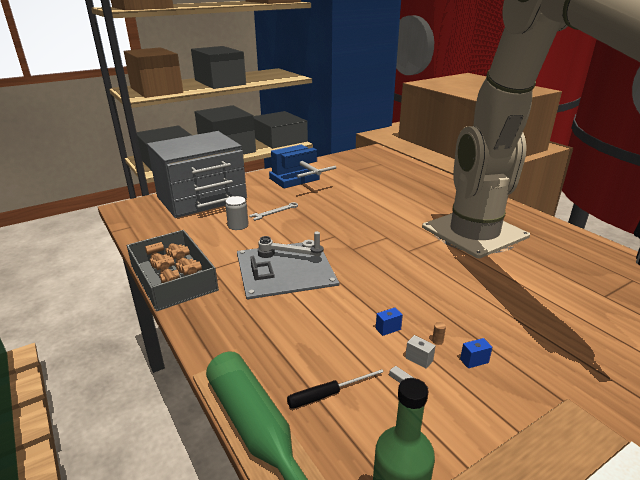

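Candidates for the setting block (top view): grey block with a dot at (160,259), which is the choice. The others are blue blocks at (210,261) and (128,301), and the flat grey bar at (146,231). In the plate area I see the pocket at (368,197), the pivot at (404,215), the post at about (357,262), and the bearing at (392,274).

Run:
```python
from h import *
c=pickle.load(open("top.pkl","rb")); P=cloud(c); im=c["color"].astype(int)
sat=im.max(-1)-im.min(-1)
def box(u0,u1,v0,v1,zl,zh,sm=40):
    m=np.zeros((480,640),bool); m[v0:v1,u0:u1]=1
    return m&(P[...,2]>zl)&(P[...,2]<zh)&(sat<sm)
def rect(m,zz,name):
    n,l,s,_=cv2.connectedComponentsWithStats(m.astype(np.uint8)); k=1+np.argmax(s[1:,4]); m=l==k
    ct=np.argwhere(m)[:,::-1]
    zm=np.median(P[m][:,2])
    q=np.array([ray(c,u,v,zz)[:2] for u,v in ct]); r=cv2.minAreaRect((q*1000).astype(np.float32))
    b=cv2.boxPoints(r); e=b[1]-b[0],b[2]-b[1]; L=max(e,key=np.linalg.norm)
    print(name,m.sum(),"z",zm.round(4),"c",np.round(r[0],1),"mean",(q.mean(0)*1000).round(1),"size",np.round(r[1],1),"long dir deg",np.degrees(np.arctan2(L[1],L[0])).round(1)); return m
rect(box(140,180,245,275,.036,.052),.044,"block")
rect(box(285,445,150,305,.003,.3,50),.01,"plate")
rect(box(340,390,170,215,.017,.06),.022,"pocket walls")
rect(box(340,390,170,215,.039,.06),.046,"back wall")
rect(box(340,375,245,280,.09,.11),.1,"post top")
rect(box(390,415,200,230,.05,.07),.06,"hub")
rect(box(120,165,220,242,.008,.03),.016,"bar")
def blob(n,u,v,z): print(n,ray(c,u,v,z).round(3))
blob("cork",168,291,.045);blob("blueR",210,261,.04);blob("blueL",128,301,.04)
save("crop",cv2.resize(c["color"][215:320,105:235],None,fx=5,fy=5,interpolation=cv2.INTER_CUBIC))
save("crop2",cv2.resize(c["color"][155:300,295:440],None,fx=4,fy=4,interpolation=cv2.INTER_CUBIC))
```

```text
block 318 z 0.0441 c [526.5 317.1] mean [526.8 317.6] size [30.2 51.1] long dir deg -72.4
plate 10475 z 0.0111 c [ 591.4 -137.5] mean [ 589.5 -137.2] size [230.6 240.6] long dir deg -18.2
pocket walls 435 z 0.0251 c [ 660.4 -144.1] mean [ 664.3 -145.3] size [71.1 60.1] long dir deg 72.1
back wall 154 z 0.0438 c [ 676.1 -149. ] mean [ 676.3 -149.6] size [69.6 12.4] long dir deg 72.1
post top 49 z 0.0999 c [ 506.1 -109. ] mean [ 506.5 -108.9] size [14.5 14.6] long dir deg -2.0
hub 206 z 0.0556 c [ 604.7 -219.7] mean [ 605.2 -219. ] size [37.2 35.7] long dir deg 88.6
bar 316 z 0.0159 c [591.6 355. ] mean [592.2 355.3] size [20.8 80.7] long dir deg -79.7
cork [0.454 0.293 0.045]
blueR [0.517 0.206 0.04 ]
blueL [0.435 0.38  0.04 ]
```

View pics/crop.png

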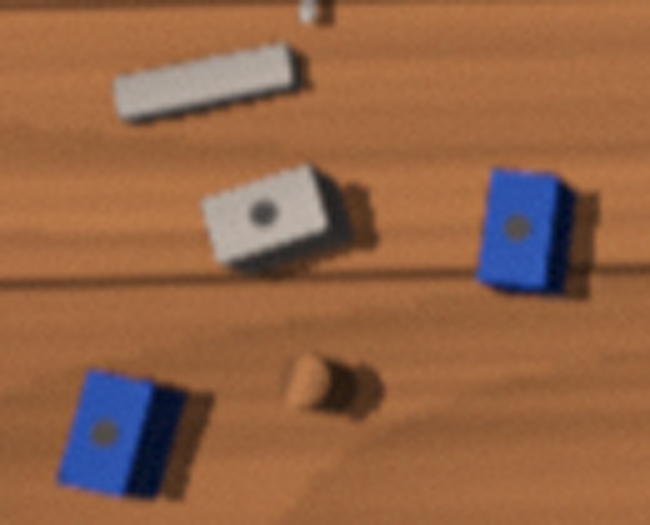

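View pics/crop2.png

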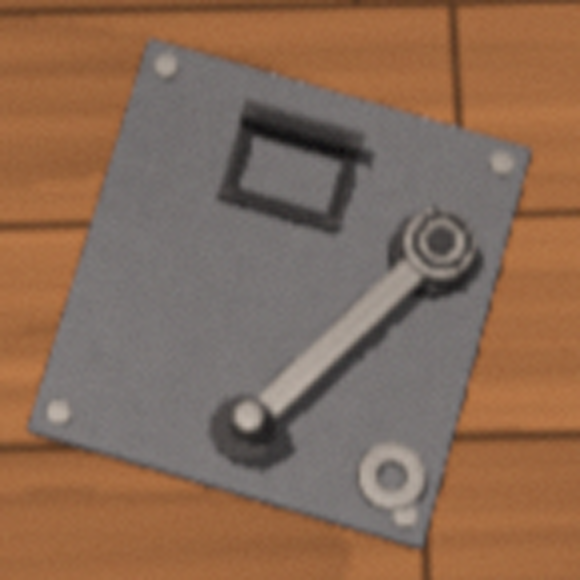

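The crop confirms the grey block with its dot: it is 30×51 mm, at z 44. The plate geometry is consistent, since the predicted pivot, post and back wall match what I measured to within 1.5 mm.

```bash
cat >> h.py <<'E'
def go(x,y,z,yaw=None):
    "delta for TCP world target; yaw = world angle of tool y (mod 180), deg"
    o=get_obs(); R=Ro.from_quat(o["ee_rot"]).as_matrix(); p=np.array(o["position"])
    d=R.T@(np.array([x,y,z])-p); ty=np.degrees(np.arctan2(R[1,1],R[0,1]))
    w=0 if yaw is None else (yaw-ty+90)%180-90
    print("delta",d.round(4),"turn z",round(-np.radians(w),4),"now",p.round(4),"ty",ty.round(2),"tilt",R[:,2].round(4))
E
python3 -c "
from h import *
go(.5265,.3173,.13,107.6)"
```

```text
delta [-0.3595 -0.1259  0.1118] turn z -0.7109 now [0.2454 0.5744 0.2416] ty 66.87 tilt [-4.0e-04 -1.2e-03 -1.0e+00]
```

Careful with the scale: shifts go in shares of 75 cm and turns go in shares of 4 rad. That gives: -0.3595 m / 0.75 = -0.4793, -0.34 m / 0.75 = -0.4533, -0.711 rad / 4 = -0.1778.

Emit:
move_arm([
  {"delta_pos": [-0.08, -0.0267, 0.0267], "turn": [0, 0, -0.03], "fingers": 0},
  {"delta_pos": [-0.16, -0.056, 0.0533], "turn": [0, 0, -0.06], "fingers": 0},
  {"delta_pos": [-0.24, -0.084, 0.08], "turn": [0, 0, -0.09], "fingers": 0},
  {"delta_pos": [-0.32, -0.112, 0.1067], "turn": [0, 0, -0.12], "fingers": 0},
  {"delta_pos": [-0.4, -0.14, 0.1333], "turn": [0, 0, -0.15], "fingers": 0},
  {"delta_pos": [-0.4533, -0.1587, 0.1467], "turn": [0, 0, -0.17], "fingers": 0},
  {"delta_pos": [-0.4793, -0.168, 0.1493], "turn": [0, 0, -0.1778], "fingers": 0},
  {"delta_pos": [-0.4793, -0.168, 0.1493], "turn": [0, 0, -0.1778], "fingers": 0},
  {"delta_pos": [-0.4793, -0.168, 0.1493], "turn": [0, 0, -0.1778], "fingers": 0},
  {"delta_pos": [-0.4793, -0.168, 0.1493], "turn": [0, 0, -0.1778], "fingers": 0},
])

```text
clock: 1.35
position: [0.5256, 0.3193, 0.1306]
ee_rot: [-0.154, 0.988, 0.0, 0.0]
ft_force: [-0.4, -0.2, 0.4]
grip_width: 1.0
grasp_force: 0.0
```

```bash
cat >> h.py <<'E'
def wcloud(c,o):
    v,u=np.mgrid[:480,:640]; z=c["range_z"]
    P=np.stack([(u-c["cx"])/c["fx"]*z,(v-c["cy"])/c["fy"]*z,z],-1)
    T=np.array(c["tool_from_camera"]); P=P@T[:3,:3].T+T[:3,3]
    return P@Ro.from_quat(o["ee_rot"]).as_matrix().T+np.array(o["position"])
E
python3 - <<'E'
from h import *
o=get_obs(); c=camera("wrist"); save("w1",c["color"]); pickle.dump((o,c),open("w1.pkl","wb"))
P=wcloud(c,o); q=P[(abs(P[...,2]-.044)<.004)&(c["range_z"]>0)&(np.hypot(P[...,0]-.5265,P[...,1]-.317)<.045)]
r=cv2.minAreaRect((q[:,:2]*1000).astype(np.float32)); print(len(q),q[:,2].mean(),r, cv2.boxPoints(r).round(1).tolist())
print(np.array(c["tool_from_camera"]).round(3),c["fx"])
go(.5265,.3173,.026,107.6)
E
```

```text
4581 0.043214877714381636 ((528.5601806640625, 319.85504150390625), (30.594070434570312, 50.06559371948242), 17.367923736572266) [[506.5, 339.20001220703125], [521.4000244140625, 291.3999938964844], [550.5999755859375, 300.5], [535.7000122070312, 348.29998779296875]]
[[ 0.    -0.95  -0.312  0.08 ]
 [ 1.     0.    -0.    -0.001]
 [ 0.    -0.312  0.95  -0.131]
 [ 0.     0.     0.     1.   ]] 419.09078824699037
delta [-0.0002 -0.002   0.1045] turn z 0.002 now [0.5257 0.3191 0.1306] ty 107.72 tilt [-0.e+00  7.e-04 -1.e+00]
```

View pics/w1.png

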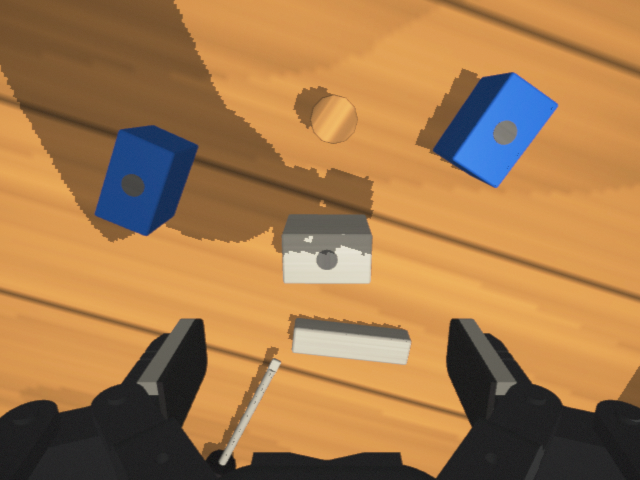

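Wrist view: the grey block is centred between the fingers with its dot at (326,259), and the cork and blue blocks are clear of them. I'll descend and grip.

To row units: 0.1035 m / 0.75 = 0.138, 0.1 m / 0.75 = 0.1333, 0.002 rad / 4 = 0.0005.

Emit:
move_arm([
  {"delta_pos": [-0.002, -0.0007, 0.04], "turn": [0, 0, 0.0005], "fingers": 0},
  {"delta_pos": [-0.002, -0.0007, 0.08], "turn": [0, 0, 0.0005], "fingers": 0},
  {"delta_pos": [-0.002, -0.0007, 0.1133], "turn": [0, 0, 0.0005], "fingers": 0},
  {"delta_pos": [-0.002, -0.0007, 0.1333], "turn": [0, 0, 0.0005], "fingers": 0},
  {"delta_pos": [-0.002, -0.0007, 0.138], "turn": [0, 0, 0.0005], "fingers": 0},
  {"delta_pos": [-0.002, -0.0007, 0.138], "turn": [0, 0, 0.0005], "fingers": 0},
])

```text
clock: 2.15
position: [0.5285, 0.318, 0.0275]
ee_rot: [-0.152, 0.988, 0.0, 0.0]
ft_force: [0.8, 1.0, 0.1]
grip_width: 0.999
grasp_force: 0.0
```

Emit:
move_arm([
  {"delta_pos": [0, 0, 0], "turn": [0, 0, 0], "fingers": 0.35},
  {"delta_pos": [0, 0, 0], "turn": [0, 0, 0], "fingers": 0.6},
  {"delta_pos": [0, 0, 0], "turn": [0, 0, 0], "fingers": 0.6},
  {"delta_pos": [0, 0, 0], "turn": [0, 0, 0], "fingers": 0.6},
  {"delta_pos": [0, 0, 0], "turn": [0, 0, 0], "fingers": 0.6},
  {"delta_pos": [0, 0, 0], "turn": [0, 0, 0], "fingers": 0.6},
  {"delta_pos": [0, 0, 0], "turn": [0, 0, 0], "fingers": 0.6},
], force=50)

```text
clock: 3.02
position: [0.5287, 0.3183, 0.0279]
ee_rot: [-0.152, 0.988, 0.001, 0.001]
ft_force: [-0.6, 0.7, 6.1]
grip_width: 0.575
grasp_force: 54.0
```

Gripped at about 49 mm. Now lift and carry toward the pocket.

To row units: -0.14 m / 0.75 = -0.1867, -0.11 m / 0.75 = -0.1467.

Emit:
move_arm([
  {"delta_pos": [0, 0, -0.04], "turn": [0, 0, 0], "fingers": 0.6},
  {"delta_pos": [0, 0, -0.0933], "turn": [0, 0, 0], "fingers": 0.6},
  {"delta_pos": [0, 0, -0.1467], "turn": [0, 0, 0], "fingers": 0.6},
  {"delta_pos": [0, 0, -0.1867], "turn": [0, 0, 0], "fingers": 0.6},
  {"delta_pos": [0, 0, -0.1867], "turn": [0, 0, 0], "fingers": 0.6},
])

```text
clock: 3.65
position: [0.5292, 0.3181, 0.1689]
ee_rot: [-0.152, 0.988, 0.001, 0.002]
ft_force: [-0.2, -0.4, -4.6]
grip_width: 0.582
grasp_force: 53.5
```

Run:
```python
from h import *
o=get_obs(); c=camera("wrist"); pickle.dump((o,c),open("w2.pkl","wb")); 
R=Ro.from_quat(o["ee_rot"]).as_matrix()
P=(wcloud(c,o)-np.array(o["position"]))@R
im=c["color"].astype(int); 
m=(abs(P[...,2]+.016)<.012)&(abs(P[...,0])<.03)&(abs(P[...,1])<.022)&(c["range_z"]>0)
q=P[m]; print(m.sum(), np.percentile(q,[2,50,98],axis=0).round(4))
A=np.c_[q[:,:2],np.ones(len(q))]; print("top plane",np.linalg.lstsq(A,q[:,2],rcond=None)[0].round(4))
# front face
mf=(P[...,2]>-.012)&(P[...,2]<.03)&(abs(P[...,0]-.015)<.008)&(abs(P[...,1])<.02)&(c["range_z"]>0)
print(mf.sum(), np.percentile(P[mf],[2,50,98],axis=0).round(4)); print(o["ft_force"],o["grasp_force"])
v,u=np.where(m); print(u.min(),u.max(),v.min(),v.max())
go(.6557,-.1424,.168,71.9); save("w2",c["color"])
```

```text
12937 [[-0.0142 -0.0211 -0.0165]
 [ 0.0036 -0.     -0.0152]
 [ 0.0146  0.0211 -0.0054]]
top plane [ 0.1297  0.0019 -0.0147]
5325 [[ 0.0137 -0.0193 -0.0114]
 [ 0.0143  0.      0.0041]
 [ 0.0148  0.0192  0.0263]]
[-0.20741698 -0.43287826 -4.60886226] 53.47845911979675
257 399 306 402
delta [ 0.0166 -0.477  -0.0014] turn z 0.621 now [0.5282 0.3176 0.1667] ty 107.48 tilt [ 5.e-04  4.e-04 -1.e+00]
```

View pics/w2.png

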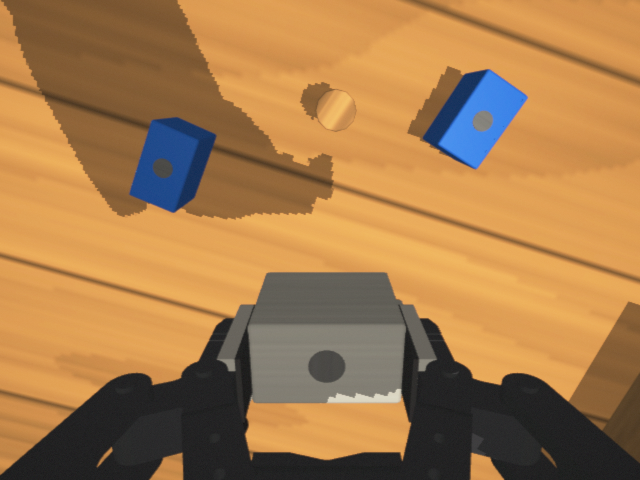

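The block is held level, centred in the tool to about 0.7 mm, with its bottom 28 mm below the TCP. I'll go to a spot beyond the pocket, about 80 mm along plate +x, to view it with the wrist camera.

```bash
python3 -c "
from h import *
go(.731,-.167,.168,71.9)"
```

```text
delta [-0.0478 -0.5231 -0.0014] turn z 0.621 now [0.5282 0.3176 0.1667] ty 107.48 tilt [ 5.e-04  4.e-04 -1.e+00]
```

To row units: -0.523 m / 0.75 = -0.6973, -0.508 m / 0.75 = -0.6773, 0.621 rad / 4 = 0.1553.

Emit:
move_arm([
  {"delta_pos": [-0.0027, -0.04, -0.0027], "turn": [0, 0, 0.0075], "fingers": 0.6},
  {"delta_pos": [-0.0093, -0.1067, -0.0027], "turn": [0, 0, 0.025], "fingers": 0.6},
  {"delta_pos": [-0.016, -0.18, -0.0027], "turn": [0, 0, 0.0425], "fingers": 0.6},
  {"delta_pos": [-0.0227, -0.2533, -0.0027], "turn": [0, 0, 0.06], "fingers": 0.6},
  {"delta_pos": [-0.0293, -0.3267, -0.0027], "turn": [0, 0, 0.0775], "fingers": 0.6},
  {"delta_pos": [-0.036, -0.4, -0.0027], "turn": [0, 0, 0.095], "fingers": 0.6},
  {"delta_pos": [-0.0427, -0.4733, -0.0027], "turn": [0, 0, 0.1125], "fingers": 0.6},
  {"delta_pos": [-0.0493, -0.5467, -0.0027], "turn": [0, 0, 0.1275], "fingers": 0.6},
  {"delta_pos": [-0.056, -0.62, -0.0027], "turn": [0, 0, 0.1425], "fingers": 0.6},
  {"delta_pos": [-0.0627, -0.6773, -0.0027], "turn": [0, 0, 0.1525], "fingers": 0.6},
  {"delta_pos": [-0.064, -0.6973, -0.0027], "turn": [0, 0, 0.1553], "fingers": 0.6},
  {"delta_pos": [-0.064, -0.6973, -0.0027], "turn": [0, 0, 0.1553], "fingers": 0.6},
])

```text
clock: 5.2
position: [0.7302, -0.1682, 0.1667]
ee_rot: [0.158, 0.987, -0.0, -0.001]
ft_force: [-0.1, 0.5, -3.1]
grip_width: 0.579
grasp_force: 53.2
```

Emit:
move_arm([
  {"delta_pos": [0, 0, 0], "turn": [0, 0, 0], "fingers": 0.6},
  {"delta_pos": [0, 0, 0], "turn": [0, 0, 0], "fingers": 0.6},
  {"delta_pos": [0, 0, 0], "turn": [0, 0, 0], "fingers": 0.6},
])

```text
clock: 5.58
position: [0.7312, -0.1656, 0.1691]
ee_rot: [0.157, 0.988, 0.0, 0.0]
ft_force: [0.6, 0.2, -4.1]
grip_width: 0.575
grasp_force: 53.2
```

Run:
```python
from h import *
o=get_obs(); c=camera("wrist"); pickle.dump((o,c),open("w3.pkl","wb")); save("w3",c["color"])
P=wcloud(c,o); ok=c["range_z"]>0
near=ok&(np.hypot(P[...,0]-.656,P[...,1]+.142)<.075)
def r(m,n):
    q=P[m]; 
    if len(q)<20: print(n,len(q)); return
    R=cv2.minAreaRect((q[:,:2]*1000).astype(np.float32)); print(n,len(q),np.round(R[0],1),np.round(R[1],1),round(R[2],1))
Z=P[...,2]
r(near&(abs(Z-.022)<.004),"low wall tops"); r(near&(abs(Z-.046)<.004),"back wall top")
r(ok&(abs(Z-.1)<.004)&(np.hypot(P[...,0]-.506,P[...,1]+.109)<.03),"post top")
go(.6557,-.1424,.168,71.9)
```

```text
low wall tops 2784 [ 646.4 -158.7] [111.6  46.9] 67.4
back wall top 1795 [ 661.7 -167.9] [118.5  35.7] 48.5
post top 0
delta [ 0.0791 -0.001   0.001 ] turn z 0.0011 now [ 0.7312 -0.1659  0.1691] ty 71.96 tilt [ 3.e-04  4.e-04 -1.e+00]
```

View pics/w3.png

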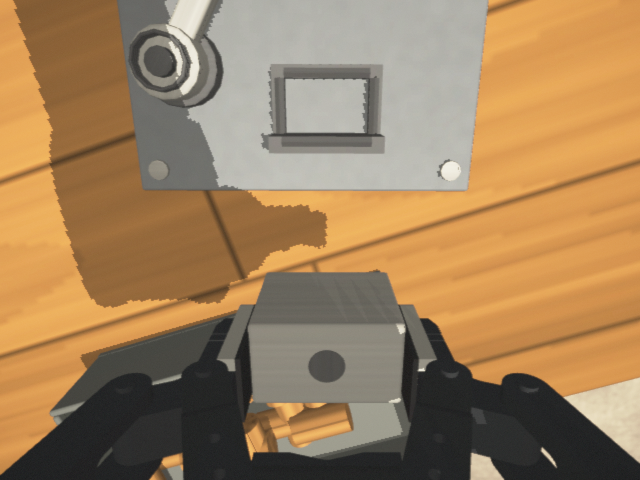

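The pocket is visible at u 272–383, v 65–152, square to the tool, and the hub is at (160,62), which contaminated the masks. I'll restrict the masks to the pocket box in the tool frame.

Run:
```python
from h import *
o,c=pickle.load(open("w3.pkl","rb")); R=Ro.from_quat(o["ee_rot"]).as_matrix()
P=(wcloud(c,o)-np.array(o["position"]))@R
v,u=np.mgrid[:480,:640]; m0=(u>255)&(u<400)&(v>55)&(v<160)&(c["range_z"]>0)
zt=np.array(o["position"])[2]
Z=zt-P[...,2]; print("plate z",np.median(Z[80:150,400:450]))
for n,z in(("low",.022),("back",.046),("floor",.010)):
    m=(m0&(abs(Z-z)<.0035)).astype(np.uint8)
    if n=="floor": m[:]*=((u>283)&(u<370)&(v>75)&(v<135)).astype(np.uint8)
    q=P[m>0][:,:2]*1000; r=cv2.minAreaRect(q.astype(np.float32)); print(n,len(q),"ctr",np.round(r[0],1),np.round(r[1],1),round(r[2],1),"lo/hi",np.percentile(q,[.5,99.5],axis=0).round(1).tolist())
# plate side edges in y at z .01
```

```text
plate z 0.009289786843050818
low 2167 ctr [81.1 -0.4] [42.  69.9] 0.0 lo/hi [[60.2, -35.0], [102.1, 34.3]]
back 1251 ctr [55.4 -0.4] [10.  69.4] 0.1 lo/hi [[50.4, -34.5], [60.4, 33.9]]
floor 4529 ctr [77.3 -0.4] [34.1 54.3] 0.3 lo/hi [[60.5, -27.4], [94.3, 26.6]]
```

Pocket centre in the tool frame is (77.4, −0.4) mm with rotation about 0. Wall tops and floor size match the given values, with 34.1×54.3 mm measured. Move over it with the bottom just above the back wall.

To row units: 0.09 m / 0.75 = 0.12, 0.0783 m / 0.75 = 0.1044.

Emit:
move_arm([
  {"delta_pos": [0.04, 0, 0], "turn": [0, 0, 0], "fingers": 0.6},
  {"delta_pos": [0.0867, -0.0007, 0], "turn": [0, 0, 0], "fingers": 0.6},
  {"delta_pos": [0.1044, -0.0007, 0], "turn": [0, 0, 0], "fingers": 0.6},
  {"delta_pos": [0.1044, -0.0007, 0], "turn": [0, 0, 0], "fingers": 0.6},
  {"delta_pos": [0.1044, -0.0007, 0.0533], "turn": [0, 0, 0], "fingers": 0.6},
  {"delta_pos": [0.1044, -0.0007, 0.0933], "turn": [0, 0, 0], "fingers": 0.6},
  {"delta_pos": [0.1044, -0.0007, 0.12], "turn": [0, 0, 0], "fingers": 0.6},
  {"delta_pos": [0.1044, -0.0007, 0.12], "turn": [0, 0, 0], "fingers": 0.6},
  {"delta_pos": [0.1044, -0.0007, 0.12], "turn": [0, 0, 0], "fingers": 0.6},
  {"delta_pos": [0.1044, -0.0007, 0.12], "turn": [0, 0, 0], "fingers": 0.6},
])

```text
clock: 6.88
position: [0.6575, -0.1432, 0.0803]
ee_rot: [0.157, 0.988, 0.0, 0.001]
ft_force: [0.5, -0.3, -3.6]
grip_width: 0.577
grasp_force: 53.1
```

Run:
```python
from h import *
o=get_obs(); c=camera("wrist"); pickle.dump((o,c),open("w4.pkl","wb")); save("w4",c["color"])
R=Ro.from_quat(o["ee_rot"]).as_matrix(); P=(wcloud(c,o)-np.array(o["position"]))@R
Z=o["position"][2]-P[...,2]
m=(abs(Z-.022)<.0035)&(c["range_z"]>0)&(abs(P[...,1])<.04)&(P[...,0]>.005)&(P[...,0]<.04)
print(m.sum(),np.percentile(P[m]*1000,[.5,50,99.5],axis=0).round(1).tolist())
mf=(P[...,2]>-.012)&(P[...,2]<.024)&(abs(P[...,0]-.015)<.006)&(abs(P[...,1])<.02)&(c["range_z"]>0)
print(mf.sum(), np.percentile(P[mf]*1000,[2,50,98],axis=0).round(1).tolist())
go(.6557,-.1424,.05,71.9)
```

```text
2185 [[5.3, -33.5, 58.1], [20.3, 0.8, 60.6], [25.5, 35.7, 61.8]]
4977 [[13.4, -19.2, -11.5], [14.0, -0.2, 2.9], [14.6, 19.2, 22.9]]
delta [0.0018 0.0001 0.0301] turn z 0.0001 now [ 0.6573 -0.1431  0.0801] ty 71.9 tilt [ 2.e-03 -1.e-04 -1.e+00]
```

View pics/w4.png

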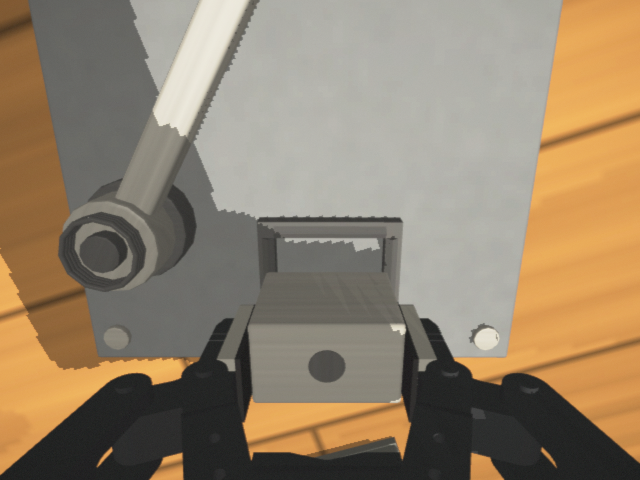

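Wrist view: the block sits over the pocket, with low walls at u 258–402 and the front wall at v≈220. The pocket is slightly to +x/+y of the tool, so I'll nudge about 1 mm each way and descend partway.

To row units: 0.026 m / 0.75 = 0.0347, 0.022 m / 0.75 = 0.0293.

Emit:
move_arm([
  {"delta_pos": [0.0019, 0.0011, 0], "turn": [0, 0, 0], "fingers": 0.6},
  {"delta_pos": [0.0019, 0.0011, 0.0107], "turn": [0, 0, 0], "fingers": 0.6},
  {"delta_pos": [0.0019, 0.0011, 0.0213], "turn": [0, 0, 0], "fingers": 0.6},
  {"delta_pos": [0.0019, 0.0011, 0.0293], "turn": [0, 0, 0], "fingers": 0.6},
  {"delta_pos": [0.0019, 0.0011, 0.0347], "turn": [0, 0, 0], "fingers": 0.6},
  {"delta_pos": [0.0019, 0.0011, 0.0347], "turn": [0, 0, 0], "fingers": 0.6},
  {"delta_pos": [0.0019, 0.0011, 0.0347], "turn": [0, 0, 0], "fingers": 0.6},
])

```text
clock: 7.8
position: [0.6557, -0.1418, 0.053]
ee_rot: [0.157, 0.988, 0.0, 0.0]
ft_force: [-0.1, -1.4, -2.8]
grip_width: 0.578
grasp_force: 53.2
```

Run:
```python
from h import *
o=get_obs(); c=camera("wrist"); pickle.dump((o,c),open("w5.pkl","wb"))
R=Ro.from_quat(o["ee_rot"]).as_matrix(); P=(wcloud(c,o)-np.array(o["position"]))@R
Z=o["position"][2]-P[...,2]
m=(abs(Z-.022)<.0025)&(c["range_z"]>0)&(abs(P[...,1])<.04)&(P[...,0]>.017)&(P[...,0]<.04)
q=P[m]*1000
print(m.sum(),np.percentile(q,[.5,50,99.5],axis=0).round(1).tolist())
f=q[abs(q[:,1])<20]; print("front wall x",np.percentile(f[:,0],[1,50,99]).round(1))
mf=(P[...,2]>-.012)&(P[...,2]<.024)&(abs(P[...,0]-.015)<.006)&(abs(P[...,1])<.02)&(c["range_z"]>0)
print(mf.sum(), np.percentile(P[mf]*1000,[2,50,98],axis=0).round(1).tolist(),o["ft_force"])
save("w5",c["color"][180:420,200:460].repeat(2,0).repeat(2,1))
```

```text
909 [[17.0, -28.8, 30.8], [18.8, 0.7, 32.5], [23.0, 31.2, 33.5]]
front wall x [17.1 18.8 21.9]
5002 [[13.4, -19.1, -11.5], [14.0, 0.1, 2.9], [14.6, 19.2, 23.0]] [-0.11105187 -1.37440615 -2.77192865]
```

View pics/w5.png

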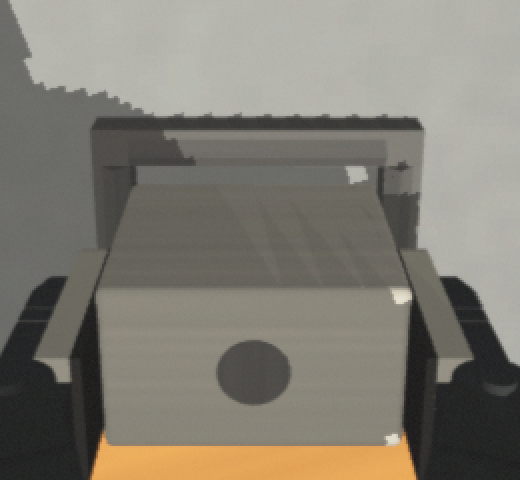

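The block bottom is just above the low-wall tops. Its front edge is inside the inner walls, about 0.6 mm off in y. I'll descend into the pocket gently.

To row units: 0.013 m / 0.75 = 0.0173, 0.011 m / 0.75 = 0.0147.

Emit:
move_arm([
  {"delta_pos": [-0.0003, 0.0007, 0.004], "turn": [0, 0, 0], "fingers": 0.6},
  {"delta_pos": [-0.0003, 0.0007, 0.008], "turn": [0, 0, 0], "fingers": 0.6},
  {"delta_pos": [-0.0003, 0.0007, 0.012], "turn": [0, 0, 0], "fingers": 0.6},
  {"delta_pos": [-0.0003, 0.0007, 0.0147], "turn": [0, 0, 0], "fingers": 0.6},
  {"delta_pos": [-0.0003, 0.0007, 0.0173], "turn": [0, 0, 0], "fingers": 0.6},
  {"delta_pos": [-0.0003, 0.0007, 0.0173], "turn": [0, 0, 0], "fingers": 0.6},
  {"delta_pos": [-0.0003, 0.0007, 0.0173], "turn": [0, 0, 0], "fingers": 0.6},
])

```text
clock: 8.72
position: [0.6559, -0.1413, 0.0399]
ee_rot: [0.157, 0.988, 0.0, 0.0]
ft_force: [-0.7, -0.4, -2.4]
grip_width: 0.575
grasp_force: 53.2
```

To row units: 0.003 m / 0.75 = 0.004, 0.002 m / 0.75 = 0.0027.

Emit:
move_arm([
  {"delta_pos": [0, 0, 0.0013], "turn": [0, 0, 0], "fingers": 0.6},
  {"delta_pos": [0, 0, 0.0027], "turn": [0, 0, 0], "fingers": 0.6},
  {"delta_pos": [0, 0, 0.004], "turn": [0, 0, 0], "fingers": 0.6},
  {"delta_pos": [0, 0, 0.004], "turn": [0, 0, 0], "fingers": 0.6},
])

```text
clock: 9.22
position: [0.6559, -0.1413, 0.0379]
ee_rot: [0.157, 0.988, 0.0, 0.0]
ft_force: [-4.7, 1.1, 7.6]
grip_width: 0.576
grasp_force: 54.7
```

Contact came at the expected seated height of 37.9 mm. Release and retreat upward.

To row units: -0.14 m / 0.75 = -0.1867, -0.11 m / 0.75 = -0.1467.

Emit:
move_arm([
  {"delta_pos": [0, 0, 0.002], "turn": [0, 0, 0], "fingers": 0.5},
  {"delta_pos": [0, 0, 0.002], "turn": [0, 0, 0], "fingers": 0.3},
  {"delta_pos": [0, 0, 0], "turn": [0, 0, 0], "fingers": 0.15},
  {"delta_pos": [0, 0, 0], "turn": [0, 0, 0], "fingers": 0.15},
  {"delta_pos": [0, 0, -0.0267], "turn": [0, 0, 0], "fingers": 0.15},
  {"delta_pos": [0, 0, -0.08], "turn": [0, 0, 0], "fingers": 0.15},
  {"delta_pos": [0, 0, -0.1467], "turn": [0, 0, 0], "fingers": 0.15},
  {"delta_pos": [-0.04, 0, -0.1867], "turn": [0, 0, 0], "fingers": 0.15},
  {"delta_pos": [-0.08, 0, -0.1867], "turn": [0, 0, 0], "fingers": 0.15},
  {"delta_pos": [-0.08, 0, -0.1867], "turn": [0, 0, 0], "fingers": 0.15},
  {"delta_pos": [-0.08, 0, -0.1867], "turn": [0, 0, 0], "fingers": 0.15},
])

```text
clock: 10.6
position: [0.7124, -0.1599, 0.1772]
ee_rot: [0.157, 0.988, 0.0, -0.0]
ft_force: [-0.6, 0.6, 0.0]
grip_width: 0.849
grasp_force: 0.0
```

Run:
```python
from h import *
o=get_obs(); c=camera("wrist"); pickle.dump((o,c),open("w6.pkl","wb"))
R=Ro.from_quat(o["ee_rot"]).as_matrix(); P=(wcloud(c,o)-np.array(o["position"]))@R
Z=o["position"][2]-P[...,2]; W=wcloud(c,o)
def r(m,n):
    q=P[m]*1000; rr=cv2.minAreaRect(q[:,:2].astype(np.float32)); A=np.c_[q[:,:2],np.ones(len(q))]
    print(n,len(q),np.round(rr[0],1),np.round(rr[1],1),round(rr[2],1),"z",(np.median(Z[m])*1000).round(1),"slopes",np.linalg.lstsq(A,q[:,2],rcond=None)[0][:2].round(4))
b=(c["range_z"]>0)&(np.hypot(W[...,0]-.656,W[...,1]+.142)<.048)
r(b&(abs(Z-.0535)<.003),"block top"); 
b=(c["range_z"]>0)&(np.hypot(W[...,0]-.66,W[...,1]+.143)<.055)
r(b&(abs(Z-.046)<.002),"back wall")
r(b&(abs(Z-.022)<.003),"low walls")
c=camera("top"); pickle.dump(c,open("top2.pkl","wb")); W=cloud(c); m=(abs(W[...,2]-.1)<.006)&(np.hypot(W[...,0]-.506,W[...,1]+.109)<.03)
print("post",W[m].mean(0))
go(.506,-.109,.20)
save("w6",pickle.load(open("w6.pkl","rb"))[1]["color"])
```

```text
block top 4248 [58.5 -0.2] [29.2 50.1] 0.0 z 53.3 slopes [0.0025 0.0001]
back wall 376 [36.2 -0.3] [66.2  8.3] 90.0 z 44.7 slopes [-0.0072  0.0045]
low walls 1377 [61.3  0. ] [69.6 41.7] 90.0 z 20.1 slopes [0.0155 0.0006]
post [nan nan nan]
delta [ 0.2118 -0.0158 -0.0228] turn z -0.0 now [ 0.7123 -0.1597  0.1772] ty 71.91 tilt [-2.e-04  3.e-04 -1.e+00]<stdin>:14: RuntimeWarning: Mean of empty slice.
  ret = um.true_divide(
```

View pics/w6.png

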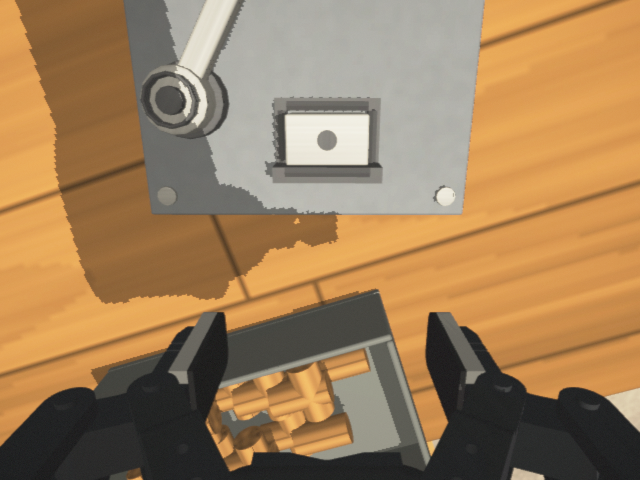

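The block is seated flat (top at plate +44 mm, slopes about 0), square (0.0°) and released, and the picture shows it inside the pocket at (327,140). Next the post: I'll pinch it from above with the jaws closing tangentially (tool y at 41.8°).

Run:
```python
from h import *
c=pickle.load(open("top2.pkl","rb")); W=cloud(c)
print(get_obs()["joint_pos"].round(2))
m=(W[...,2]>.085)&(W[...,2]<.13)&(np.hypot(W[...,0]-.506,W[...,1]+.109)<.05); print(m.sum(), W[m].mean(0) if m.any() else W[255:268,350:366,2].round(2)[::3,::3])
go(.507,-.108,.18,41.8)
```

```text
[-0.05  0.62  0.33  1.23 -0.19  1.32  1.53]
0 [[0.63 0.63 0.63 0.63 0.63 0.63]
 [0.63 0.63 0.63 0.63 0.63 0.63]
 [0.63 0.63 0.63 0.63 1.18 0.63]
 [0.63 0.63 0.63 0.63 0.63 0.63]
 [0.63 0.63 0.63 0.64 0.63 0.63]]
delta [ 0.2112 -0.0146 -0.0028] turn z 0.5255 now [ 0.7123 -0.1597  0.1772] ty 71.91 tilt [-2.e-04  3.e-04 -1.e+00]
```

To row units: 0.2112 m / 0.75 = 0.2816, 0.13 m / 0.75 = 0.1733, 0.5255 rad / 4 = 0.1314.

Emit:
move_arm([
  {"delta_pos": [0.04, -0.0027, -0.004], "turn": [0, 0, 0.015], "fingers": 0.15},
  {"delta_pos": [0.1067, -0.0067, -0.004], "turn": [0, 0, 0.0425], "fingers": 0.15},
  {"delta_pos": [0.1733, -0.012, -0.004], "turn": [0, 0, 0.075], "fingers": 0.15},
  {"delta_pos": [0.2333, -0.016, -0.004], "turn": [0, 0, 0.105], "fingers": 0.15},
  {"delta_pos": [0.2733, -0.0193, -0.004], "turn": [0, 0, 0.1275], "fingers": 0.15},
  {"delta_pos": [0.2816, -0.0195, -0.004], "turn": [0, 0, 0.1314], "fingers": 0.15},
  {"delta_pos": [0.2816, -0.0195, -0.004], "turn": [0, 0, 0.1314], "fingers": 0.15},
  {"delta_pos": [0.2816, -0.0195, -0.004], "turn": [0, 0, 0.1314], "fingers": 0.15},
  {"delta_pos": [0.2816, -0.0195, -0.004], "turn": [0, 0, 0.1314], "fingers": 0.15},
])

```text
clock: 11.82
position: [0.508, -0.1085, 0.1796]
ee_rot: [0.408, 0.913, -0.0, -0.0]
ft_force: [0.2, 0.1, -0.1]
grip_width: 0.847
grasp_force: 0.0
```

Run:
```python
from h import *
o=get_obs(); c=camera("wrist"); save("w7",c["color"])
W=wcloud(c,o); m=(abs(W[...,2]-.1)<.006)&(np.hypot(W[...,0]-.507,W[...,1]+.108)<.03)&(c["range_z"]>0); print(m.sum(),W[m].mean(0) if m.any() else 0)
go(.507,-.108,.075,41.8)
```

```text
670 [ 0.50686138 -0.10782784  0.09882578]
delta [ 0.001  -0.0003  0.1046] turn z 0.0 now [ 0.5079 -0.1085  0.1796] ty 41.8 tilt [-3.e-04 -3.e-04 -1.e+00]
```

View pics/w7.png

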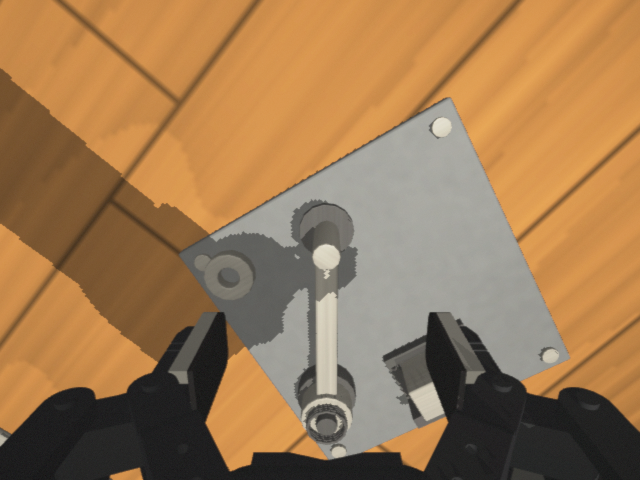

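The post top is at (326,257), midway between the fingers, and its measured position agrees to 1 mm. Descend and pinch.

To row units: 0.104 m / 0.75 = 0.1387, 0.1 m / 0.75 = 0.1333.

Emit:
move_arm([
  {"delta_pos": [0.0007, 0, 0.0533], "turn": [0, 0, 0], "fingers": 0.15},
  {"delta_pos": [0.0007, 0, 0.1067], "turn": [0, 0, 0], "fingers": 0.15},
  {"delta_pos": [0.0007, 0, 0.1333], "turn": [0, 0, 0], "fingers": 0.15},
  {"delta_pos": [0.0007, 0, 0.1387], "turn": [0, 0, 0], "fingers": 0.3},
  {"delta_pos": [0.0007, 0, 0.1387], "turn": [0, 0, 0], "fingers": 0.6},
  {"delta_pos": [0.0007, 0, 0.1387], "turn": [0, 0, 0], "fingers": 0.95},
  {"delta_pos": [0.0007, 0, 0.1387], "turn": [0, 0, 0], "fingers": 0.95},
  {"delta_pos": [0.0007, 0, 0.1387], "turn": [0, 0, 0], "fingers": 0.95},
  {"delta_pos": [0.0007, 0, 0.1387], "turn": [0, 0, 0], "fingers": 0.95},
  {"delta_pos": [0.0007, 0, 0.1387], "turn": [0, 0, 0], "fingers": 0.95},
], force=50)

```text
clock: 13.12
position: [0.5077, -0.1081, 0.0768]
ee_rot: [0.408, 0.913, 0.0, 0.001]
ft_force: [-1.7, -0.9, 5.5]
grip_width: 0.169
grasp_force: 48.6
```

Run:
```python
from h import *
o=get_obs(); R=Ro.from_quat(o["ee_rot"]).as_matrix(); p=np.array(o["position"])
print(p,o["ft_force"],o["grip_width"],o["grasp_force"],np.degrees(np.arctan2(R[1,1],R[0,1])))
piv=np.array([.6065,-.2200]); v=p[:2]-piv; print("r",np.linalg.norm(v),"ang",np.degrees(np.arctan2(v[1],v[0])))
v=v/np.linalg.norm(v)*.150
for a in np.radians([6,12,18,24,30,36,42,48,54,58,60,61,63]):
    r=np.array([[np.cos(a),np.sin(a)],[-np.sin(a),np.cos(a)]]); d=R.T@np.r_[r@v-v,0]; print(round(np.degrees(a)),d[:2].round(4),round(a,3))
```

```text
[ 0.50771544 -0.10813725  0.07684543] [-1.74647543 -0.89060738  5.4767535 ] 0.1686958808243206 48.58120322227478 41.792091163509426
r 0.14923694125824633 ang 131.4473112546339
6 [-0.0009  0.0157] 0.105
12 [-0.0035  0.0312] 0.209
18 [-0.0076  0.0463] 0.314
24 [-0.0133  0.0609] 0.419
30 [-0.0205  0.0749] 0.524
36 [-0.0292  0.088 ] 0.628
42 [-0.0391  0.1001] 0.733
48 [-0.0503  0.1112] 0.838
54 [-0.0626  0.121 ] 0.942
58 [-0.0713  0.1268] 1.012
60 [-0.0758  0.1295] 1.047
61 [-0.0781  0.1307] 1.065
63 [-0.0827  0.1332] 1.1
```

Pinched: the opening is 14 mm and the grip 49 N. Swing along the arc, turning the tool with it.

To row units: 0.121 m / 0.75 = 0.1613, 0.1112 m / 0.75 = 0.1483, 0.942 rad / 4 = 0.2355.

Emit:
move_arm([
  {"delta_pos": [-0.0003, 0.0107, 0], "turn": [0, 0, 0.013], "fingers": 0.95},
  {"delta_pos": [-0.0012, 0.0209, 0], "turn": [0, 0, 0.0263], "fingers": 0.95},
  {"delta_pos": [-0.0047, 0.0416, 0], "turn": [0, 0, 0.0523], "fingers": 0.95},
  {"delta_pos": [-0.0101, 0.0617, 0], "turn": [0, 0, 0.0785], "fingers": 0.95},
  {"delta_pos": [-0.0177, 0.0812, 0], "turn": [0, 0, 0.1048], "fingers": 0.95},
  {"delta_pos": [-0.0273, 0.0999, 0], "turn": [0, 0, 0.131], "fingers": 0.95},
  {"delta_pos": [-0.0389, 0.1173, 0], "turn": [0, 0, 0.157], "fingers": 0.95},
  {"delta_pos": [-0.0521, 0.1335, 0], "turn": [0, 0, 0.1833], "fingers": 0.95},
  {"delta_pos": [-0.0671, 0.1483, 0], "turn": [0, 0, 0.2095], "fingers": 0.95},
  {"delta_pos": [-0.0835, 0.1613, 0], "turn": [0, 0, 0.2355], "fingers": 0.95},
  {"delta_pos": [-0.0835, 0.1613, 0], "turn": [0, 0, 0.2355], "fingers": 0.95},
  {"delta_pos": [-0.0835, 0.1613, 0], "turn": [0, 0, 0.2355], "fingers": 0.95},
])

```text
clock: 14.62
position: [0.6393, -0.0734, 0.0769]
ee_rot: [0.778, 0.628, 0.0, -0.0]
ft_force: [-5.1, 1.4, 8.1]
grip_width: 0.174
grasp_force: 49.1
```

```bash
cat >> h.py <<'E'
def arm():
    o=get_obs(); R=Ro.from_quat(o["ee_rot"]).as_matrix(); p=np.array(o["position"])
    v=p[:2]-np.array([.6065,-.2200]); th=np.arctan2(v[1],v[0]); t=np.array([np.sin(th),-np.cos(th),0]); rr=np.r_[v,0]/np.linalg.norm(v)
    f=np.array(o["ft_force"]); print(p.round(4),"r",np.linalg.norm(v).round(4),"ang",np.degrees(th).round(2),"joint",np.radians(131.8)-th,"F tan,rad,z",(f@t).round(1),(f@rr).round(1),f[2].round(1),"ty",np.degrees(np.arctan2(R[1,1],R[0,1])).round(1),"w",o["grip_width"],o["grasp_force"],"tan/tool",(R.T@t).round(3),"rad/tool",(R.T@rr).round(3))
E
python3 -c "
from h import *
arm()"
```

```text
[ 0.6393 -0.0734  0.0769] r 0.1502 ang 77.4 joint 0.9494345265820445 F tan,rad,z -5.3 0.3 8.1 ty -12.1 w 0.17373064380661724 49.059192538261414 tan/tool [-0.008  1.    -0.   ] rad/tool [1.    0.008 0.001]
```

To row units: 0.0175 m / 0.75 = 0.0233, 0.0165 m / 0.75 = 0.022, 0.11 rad / 4 = 0.0275.

Emit:
move_arm([
  {"delta_pos": [-0.0003, 0.008, 0], "turn": [0, 0, 0.01], "fingers": 0.95},
  {"delta_pos": [-0.0007, 0.0147, 0], "turn": [0, 0, 0.0183], "fingers": 0.95},
  {"delta_pos": [-0.0011, 0.02, 0], "turn": [0, 0, 0.025], "fingers": 0.95},
  {"delta_pos": [-0.0012, 0.022, 0], "turn": [0, 0, 0.0275], "fingers": 0.95},
  {"delta_pos": [-0.0012, 0.0233, 0], "turn": [0, 0, 0.0275], "fingers": 0.95},
  {"delta_pos": [-0.0012, 0.0233, 0], "turn": [0, 0, 0.0275], "fingers": 0.95},
])

```text
clock: 15.38
position: [0.6557, -0.0779, 0.0769]
ee_rot: [0.811, 0.585, 0.0, -0.001]
ft_force: [-6.9, 1.8, 8.9]
grip_width: 0.172
grasp_force: 49.2
```

```bash
python3 -c "
from h import *
arm()"
```

```text
[ 0.6557 -0.0779  0.0769] r 0.1503 ang 70.9 joint 1.0629060781593413 F tan,rad,z -7.1 -0.6 8.9 ty -18.5 w 0.17203779985268772 49.15281593799591 tan/tool [-0.011  1.    -0.001] rad/tool [1.    0.011 0.001]
```

To row units: 0.002 m / 0.75 = 0.0027, 0.001 m / 0.75 = 0.0013, 0.01 rad / 4 = 0.0025.

Emit:
move_arm([
  {"delta_pos": [0, 0.0013, 0], "turn": [0, 0, 0.0015], "fingers": 0.95},
  {"delta_pos": [0, 0.0027, 0], "turn": [0, 0, 0.0025], "fingers": 0.95},
  {"delta_pos": [0, 0.0027, 0], "turn": [0, 0, 0.0025], "fingers": 0.95},
  {"delta_pos": [0, 0.0027, 0], "turn": [0, 0, 0.0025], "fingers": 0.95},
])

```text
clock: 15.88
position: [0.6571, -0.0784, 0.0769]
ee_rot: [0.814, 0.58, -0.0, -0.001]
ft_force: [-10.9, 2.9, 10.2]
grip_width: 0.17
grasp_force: 49.5
```

```bash
python3 -c "
from h import *
arm()"
```

```text
[ 0.6571 -0.0784  0.0769] r 0.1504 ang 70.35 joint 1.0724763504085166 F tan,rad,z -11.2 -0.9 10.2 ty -19.0 w 0.16967315632414134 49.50581252574921 tan/tool [-0.011  1.    -0.002] rad/tool [1.    0.011 0.001]
```

Contact is starting: the force rose 4 N over 1.4 mm. Push a bit more to be firm.

Emit:
move_arm([
  {"delta_pos": [0, 0.0013, 0], "turn": [0, 0, 0], "fingers": 0.95},
  {"delta_pos": [0, 0.0027, 0], "turn": [0, 0, 0], "fingers": 0.95},
  {"delta_pos": [0, 0.0027, 0], "turn": [0, 0, 0], "fingers": 0.95},
  {"delta_pos": [0, 0.0027, 0], "turn": [0, 0, 0], "fingers": 0.95},
])

```text
clock: 16.38
position: [0.6572, -0.0784, 0.0768]
ee_rot: [0.814, 0.581, -0.002, -0.003]
ft_force: [-21.5, 6.7, 19.4]
grip_width: 0.175
grasp_force: 50.8
```

Run:
```python
from h import *
arm()
c=camera("wrist"); o=get_obs(); save("w8",c["color"]); s=camera("scene"); save("s8",cv2.resize(s["color"][200:320,200:370],None,fx=4,fy=4))
W=wcloud(c,o); m=(abs(W[...,2]-.054)<.004)&(np.hypot(W[...,0]-.6566,W[...,1]+.141)<.035)&(c["range_z"]>0); 
print(m.sum())
if m.sum()>50: print(cv2.minAreaRect((W[m][:,:2]*1000).astype(np.float32)),W[m][:,2].mean())
```

```text
[ 0.6572 -0.0784  0.0768] r 0.1504 ang 70.29 joint 1.0734949605535102 F tan,rad,z -22.5 -0.9 19.4 ty -19.0 w 0.17476924239706776 50.80097794532776 tan/tool [-0.012  1.    -0.007] rad/tool [1.    0.012 0.001]
778
((649.2494506835938, -136.932861328125), (40.7713737487793, 7.418915271759033), 71.60115814208984) 0.053154641322889114
```

View pics/s8.png

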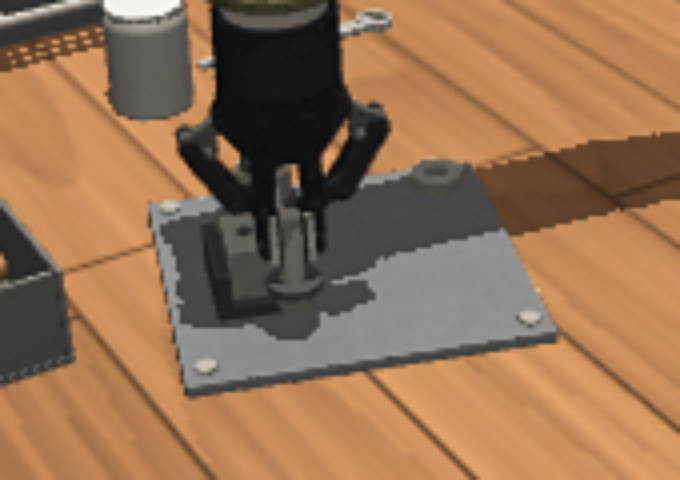

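The arm has stopped: 22 N at the post with no further motion at about 1.07 rad. The scene crop shows the arm against the seated block with the post held. Handing in.

```bash
python3 -c "
from h import *
print(hand_in())"
```

```text
the job is handed in; nothing more can be done
None
```

The setting block is seated flat and square in the pocket and released, and the tensioner arm is held by its post firmly against it (about 1.07 rad, 22 N). I handed the job in at about 16.5 s; hand-in gave no verdict.

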